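Set the open casting ring over the crown pattern on its crucible former

TASK

Take the open, empty steel casting ring and lower it upright over the orange crown pattern on the black crucible former until its lower rim sits fully down on the former's flange, all round, then let go. Set it down rather than dropping it, and leave the casting ring that is already filled standing where it is.

Things in the scene. Friction and masses are not known exactly. Their poses are not given: they have to be found in the camera images.
- open_ring: the open, empty casting ring: a plain thin-walled steel tube standing upright, open at both ends, outside diameter 54 mm, bore 48 mm, height 50 mm, about 0.12 kg; loose. Origin at the centre of its lower rim, z along its axis (up).
- crucible_former: black crucible former, fixed. Origin: centre of its underside on the worktop, z up. Round flange 80 mm across, 8 mm thick (the open ring's rim rests on it); on it a boss 41 mm across up to 14 mm height, tapering to 18 mm at 26 mm; above that an orange sprue 8 mm across with a crown pattern 17 mm across, top at 50 mm. Heights from the origin; the ring passes over it all.
- filled_ring: a bystander: a similar grey metal casting ring, but filled with pale investment plaster; 48 mm in diameter, 50 mm high, loose, to be left standing. Origin at the centre of its underside, z up.

How it is judged (in metres and radians):
At the end, for the whole second after the job is handed in: The open ring surrounds the pattern with its axis within 10 mm of the former's, its lower rim down on the flange (within 4 mm), upright within 10 degrees, released and at rest (horizontal distance between open_ring and crucible_former below 0.01 m and z of open_ring in the frame of crucible_former below 0.012 m and angle between open_ring's own z axis and vertical below 0.17 rad and linear speed of open_ring below 0.02 m/s); the robot touches nothing.
It fails at once if the filled casting ring is moved more than 30 mm or tipped over (distance of filled_ring from where it was at the start of the episode above 0.03 m or angle between filled_ring's own z axis and vertical above 0.5 rad).
It fails at once if the open ring is dropped (falls free faster than 0.45 m/s, that is from more than 1 cm) (linear speed of open_ring above 0.45 m/s and contact force between the fingers and open_ring below 0.05 N).
It also fails if it takes over 32 s, if anything falls off the work surface, if the arm or the gripper's body presses on something with over 40 N, if the wrist force passes 120 N, or if a joint passes its speed limit or range.

ROBOT

A 6-joint arm with a two-finger parallel gripper is mounted at the origin on a cart in front of the work surface, level with it; the furniture and walls round the work are solid. World frame = base frame: x ahead of the robot, y to its left, z up, the work surface at z = 0. Lengths are in m, angles in degrees, forces in N, time in s.
With the tool pointing down it reaches from about 0.375 to 0.9 m from the base axis. Payload 3.1 kg.
Tool frame: the origin (TCP) lies at the very end of the fingers, on their centre line; the grasp point (between the pads) lies 19 mm behind it; z points along the fingers, y is the line along which they close (so a half turn about z gives the same grasp; the last joint's range is limited). The gripper opens to 87 mm and grips with 3 to 60 N. Pads are 19 mm wide; open, the fingers measure 117 mm over their backs; the gripper's body (75 mm by 190 mm) begins 51 mm behind the grasp point.
Start: joints at [55.376, 30.224, 82.088, -0, 67.689, -10.227], TCP at [0.258, 0.569, 0.193] pointing down, gripper open.
Joint ranges: [-176.69, 176.69], [-43.24, 126.21], [12.49, 139.97], [-82, 262], [0, 151.66], [-163.58, 163.58]. Speed limits (degrees/s): [159.86, 159.86, 180, 180, 180, 180].

INTERFACE

Orientations are given as a 3x3 rotation matrix whose columns are the frame's x, y, z axes.
In Python, from rig import * gives the robot as it stands.
- The arm moves only by the tool jog_arm, never from a script. Its arguments are lists of equal length, an entry for each row: "delta_pos": the shift along the world's x, y, z in cm, a list of three; "turn": the turn about the world's z in degrees; "grip": the closure, from 0 (fully open) to 1 (shut). In form: {"delta_pos": [[x, y, z], ...], "turn": [turn, ...], "grip": [grip, ...]}. A call has 1 to 12 rows; each row is the pose to reach, as a shift and turn from the pose commanded when the call began; what a row does not reach only later rows make up. A row lasts 1/8 s, in which the tool goes at most 62.5 mm and 10.7 degrees, less where a joint would pass 70% of its speed; a pose out of reach is approached as far as the arm can. A call with a gripper value outside its range is refused whole. The fingers move at their own pace and stop on an object; the grip force is fixed at half the most. Time passes only in rows, so rows that repeat a pose let the fingers close. It gives the time, the measured TCP pose, the force, the opening and the grip force at its end, in the units of the state.
- read_state(): the state, without advancing time (a new reading comes with each control period).
- capture(name): name is "side" or "top"; returns a dict with "color" (400x640x3 uint8, blue, green, red), "fovy" (degrees; the focal length in pixels is half the picture's height over the tangent of half this angle, whatever the lens; pixels are square), "cx", "cy" (the principal point, pixels), "k1" (the pictures are not rectified: a ray, as slopes to the right and down, at radius r is drawn at 1 + k1 r^2 times it, then the intrinsics apply), "camera_from_world" (4x4, takes a point from world to camera coordinates). Camera axes: x right, y up, looking along -z (the intrinsics and any distortion apply to the point x, -y, -z); pixel columns grow to the right and rows downward; lengths in m; the calibration is good to about 2 mm. A picture is of the moment at which its call begins. There is no depth.
- hand_in(): hands the job in; it is judged then, once.
The state is a dict: "time_s": time; "joint_positions": joint angles; "qvel": joint speeds; "tau": joint torques, N m; "position": TCP position; "tcp_rot": TCP orientation; "force": force on the tool from outside, world axes, zero at the start; "moment": the same for the moment, N m; "opening": opening from 0.0 (shut) to 1.0 (fully open); "grasp_force": force on a finger pad.
Only numpy, scipy, OpenCV 4.12 (cv2) and the standard library are available. Lean on these libraries where they do the work, as an engineer would, in place of code of your own. Each camera call takes 0.05 s, during which the arm holds its last target. There are 200 camera calls.

## Working session

There is one attempt and no reset: what is moved stays moved. The work goes in short steps, Python scripts to look and compute and a tool call to move; the robot and the scene stay as the last step left them, time stands still between calls to the robot, and variables do not carry over. Pictures are saved under pics/ and viewed, at most 10 in all, crops included, and the job is handed in when it is done.

Besides the shell and the picture viewer there is one more tool, called after "Call:" as name([rows], argument=value, ...), one row to a line, values as JSON. jog_arm: Moves the arm, as the interface text tells. Its arguments: {"type":"object","properties":{"delta_pos":{"type":"array"},"turn":{"type":"array"},"grip":{"type":"array"}},"required":["delta_pos","turn","grip"]}

```bash
mkdir -p pics
cat > h.py <<'E'
from rig import *
import numpy as np, cv2
def cam(n,fn=None):
    c=capture(n)
    if fn: cv2.imwrite('pics/'+fn,c['color'])
    return c
def ray(c,u,v):
    f=200/np.tan(np.radians(c['fovy']/2))
    K=np.array([[f,0,c['cx']],[0,f,c['cy']],[0,0,1.]])
    p=cv2.undistortPoints(np.array([[[u,v]]],float),K,np.array([c['k1'],0,0,0.]))[0,0]
    T=np.array(c['camera_from_world']);R=T[:3,:3]
    return -R.T@T[:3,3], R.T@np.array([p[0],-p[1],-1])
def atz(c,u,v,z):
    o,d=ray(c,u,v); return o+d*(z-o[2])/d[2]
def proj(c,P):
    P=np.atleast_2d(P)
    f=200/np.tan(np.radians(c['fovy']/2))
    T=np.array(c['camera_from_world']);q=P@T[:3,:3].T+T[:3,3]
    s=np.c_[q[:,0]/-q[:,2],-q[:,1]/-q[:,2]];r=(s**2).sum(1,keepdims=True)
    return s*(1+c['k1']*r)*f+[c['cx'],c['cy']]
def circ(x,y,z,r,n=72):
    t=np.linspace(0,2*np.pi,n); return np.c_[x+r*np.cos(t),y+r*np.sin(t),0*t+z]
E
python3 - <<'E'
from h import *
for n in('top','side'):
    c=cam(n,n+'1.png');T=c['camera_from_world'];print(n,c['fovy'],c['k1'],np.round(-T[:3,:3].T@T[:3,3],3))
s=read_state();print(np.round(s['tcp_rot'],3),s['opening'],s['position'])
E
```

```text
top 55.88478575985004 -0.050837086014037906 [ 0.352 -0.226  0.869]
side 52.09389738249188 0.001476792634383758 [ 0.41  -0.928  0.491]
[[-0.911  0.413 -0.001]
 [ 0.413  0.911 -0.002]
 [ 0.    -0.002 -1.   ]] 1.002405968457666 [0.25769936 0.56860902 0.19166105]
```

View pics/top1.png

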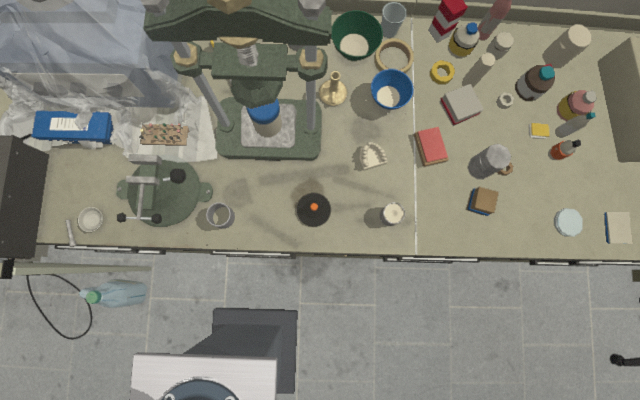

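View pics/side1.png

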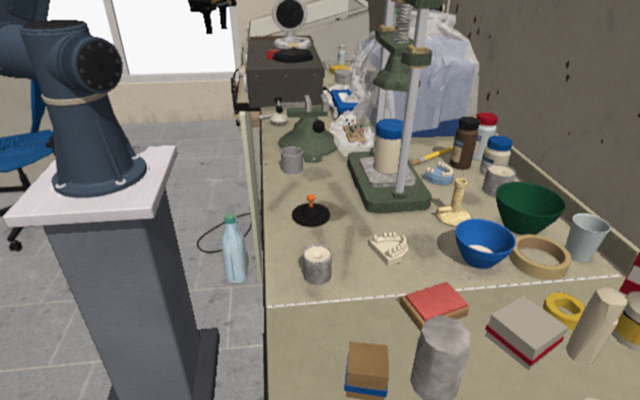

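The top view shows the open ring near (220,215), the former at (314,209) with its orange tip at (314,207), and the filled ring at (392,214). In the side view they are at (291,160), (311,214) and (317,265).

Run:
```python
from h import *
t=cam('top');s=cam('side')
for n,a in(('ring',atz(t,220,215,.05)),('former',atz(t,314,210,.008)),('filled',atz(t,392,214,.05)),('press corner',atz(t,210,158,.02)),('green lug',atz(t,208,191,.02)),('green knob',atz(t,177,176,.07))):print(n,np.round(a,3))
a=cv2.resize(t['color'][190:240,190:340],None,fx=5,fy=5,interpolation=cv2.INTER_CUBIC)
b=cv2.resize(s['color'][140:230,265:345],None,fx=5,fy=5,interpolation=cv2.INTER_CUBIC)[:450,:400]
o=np.zeros((600,800,3),np.uint8)
b=cv2.resize(s['color'][140:180,265:345],None,fx=5,fy=5,interpolation=cv2.INTER_CUBIC)
d=cv2.resize(s['color'][185:230,275:345],None,fx=5,fy=5,interpolation=cv2.INTER_CUBIC)
o[:250,:750]=a;o[260:460,:400]=b;o[260:485,420:770]=d
cv2.imwrite('pics/crop1.png',o)
```

```text
ring [ 0.459 -0.028  0.05 ]
former [ 0.483 -0.234  0.008]
filled [ 0.473 -0.406  0.05 ]
press corner [0.595 0.012 0.02 ]
green lug [0.517 0.01  0.02 ]
green knob [0.538 0.067 0.07 ]
```

View pics/crop1.png

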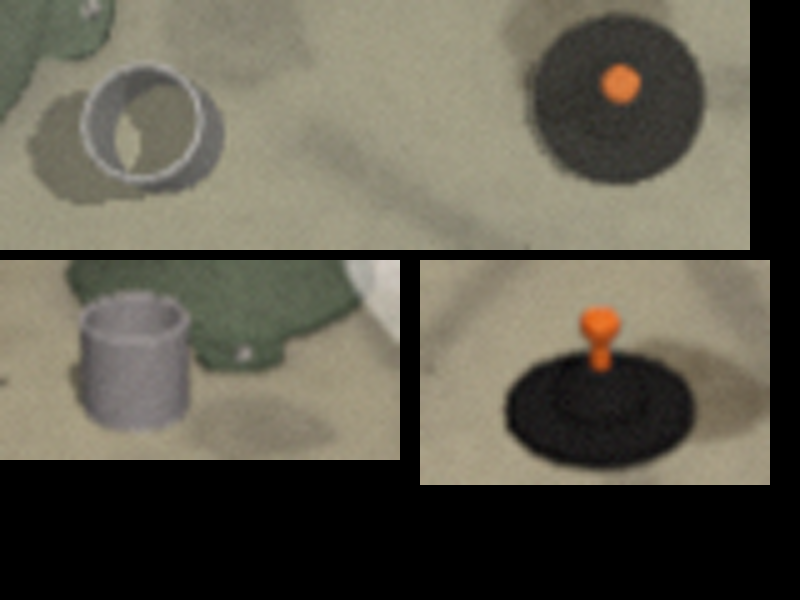

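The crop gives a ring rim centre of (218.1,214.3) top and (291.6,151.4) side. The flange centre is (313.1,209.5) top and (310.6,214.6) side. I'll triangulate both.

```bash
cat >> h.py <<'E'
def tri(pts):
    A=np.zeros((3,3));b=np.zeros(3)
    for c,u,v in pts:
        o,d=ray(c,u,v);d=d/np.linalg.norm(d);M=np.eye(3)-np.outer(d,d);A+=M;b+=M@o
    return np.linalg.solve(A,b)
E
python3 - <<'E'
from h import *
t=cam('top');s=cam('side')
print('ring',atz(t,218.1,214.3,.05),atz(s,291.6,151.4,.05),tri([(t,218.1,214.3),(s,291.6,151.4)]))
print('former',atz(t,313.1,209.5,.007),atz(s,310.6,214.6,.007))
print('crown',atz(t,313.8,206.4,.05), tri([(t,313.8,206.4),(s,310.6,199.6)]))
print('box corner',tri([(t,48,150),(s,322,65)]),atz(t,40,255,.1),atz(t,45,240,.1))
x,y,z=read_state()['position'];print(x,y,z)
E
```

```text
ring [ 0.45999313 -0.02408621  0.05      ] [ 0.46254733 -0.02653438  0.05      ] [ 0.46146994 -0.02364657  0.04841727]
former [ 0.48407728 -0.23195938  0.007     ] [ 0.48529707 -0.2377946   0.007     ]
crown [ 0.48446209 -0.23300632  0.05      ] [ 0.48594055 -0.23308029  0.0407999 ]
box corner [0.56976402 0.29287531 0.1688481 ] [0.35656386 0.32653968 0.1       ] [0.38763668 0.32014517 0.1       ]
0.257957410960458 0.5689710820108157 0.19219462652027358
```

Call:
jog_arm([
  [0,0,5],
  [0,0,10],
  [0,0,15],
  [2,-6,15],
  [4,-12,15],
  [6,-18,15],
  [8,-24,15],
  [10,-30,15],
  [12,-36,15],
  [14,-41,15],
  [16,-47,15],
  [18,-53,15],
], turn=[0,0,0,-7,-14,-21,-28,-35,-42,-49,-56,-60], grip=[0,0,0,0,0,0,0,0,0,0,0,0])

```text
time_s: 1.8
position: [0.438, 0.0387, 0.3428]
tcp_rot: [[-0.095, 0.995, 0.001], [0.995, 0.095, 0.0], [0.0, 0.001, -1.0]]
force: [0.2, -0.6, -0.4]
opening: 0.998
grasp_force: 0.0
```

Run:
```python
from h import *
s=read_state();print(s['time_s'],s['position'],np.degrees(np.arctan2(s['tcp_rot'][1][1],s['tcp_rot'][0][1])))
```

```text
1.8 [0.4379722  0.03869747 0.34283191] 5.450077090366588
```

Call:
jog_arm([
  [1,-3,0],
  [2.3,-6.4,0],
  [2.3,-6.4,-6],
  [2.3,-6.4,-12],
  [2.3,-6.4,-18],
  [2.3,-6.4,-23],
  [2.3,-6.4,-26],
  [2.3,-6.4,-26],
  [2.3,-6.4,-26],
], turn=[-5.5,-5.5,-5.5,-5.5,-5.5,-5.5,-5.5,-5.5,-5.5], grip=[0,0,0,0,0,0,0,0,0])

```text
time_s: 2.92
position: [0.4616, -0.0236, 0.0835]
tcp_rot: [[-0.002, 1.0, 0.002], [1.0, 0.002, -0.001], [-0.001, 0.002, -1.0]]
force: [0.6, 0.1, 0.3]
opening: 1.001
grasp_force: 0.0
```

Run:
```python
from h import *
t=cam('top');s=cam('side')
a=cv2.resize(t['color'][160:250,160:260],None,fx=4,fy=4,interpolation=cv2.INTER_CUBIC)
b=cv2.resize(s['color'][90:190,240:340],None,fx=4,fy=4,interpolation=cv2.INTER_CUBIC)
o=np.zeros((400,800,3),np.uint8);o[:360,:400]=a;o[:,400:]=b
cv2.imwrite('pics/c2.png',o)
print(read_state()['position'])
```

```text
[ 0.46201727 -0.02375547  0.08405009]
```

View pics/c2.png

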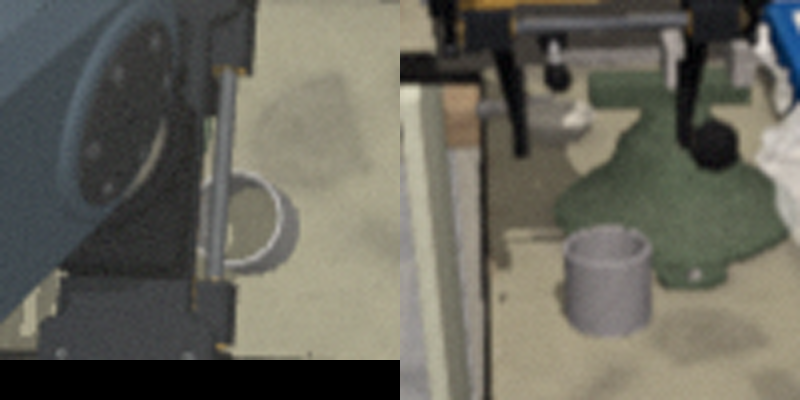

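The side view shows the fingers straddling the ring. Their midpoint is at crop x≈603 and the ring is at ≈608, so they are well centred. Descend and grip.

Call:
jog_arm([
  [0,0,-2.2],
  [0,0,-4.4],
  [0,0,-6.4],
  [0,0,-6.4],
  [0,0,-6.4],
  [0,0,-6.4],
  [0,0,-6.4],
  [0,0,-6.4],
  [0,0,-6.4],
  [0,0,-6.4],
  [0,0,-6.4],
  [0,0,-6.4],
], turn=[0,0,0,0,0,0,0,0,0,0,0,0], grip=[0,0,0,0,0.2,0.3,0.4,0.6,0.8,1,1,1])

```text
time_s: 4.53
position: [0.4602, -0.0232, 0.0183]
tcp_rot: [[-0.002, 1.0, -0.001], [1.0, 0.002, 0.0], [0.0, -0.001, -1.0]]
force: [-0.9, -0.5, -0.0]
opening: 0.174
grasp_force: 0.6
```

The opening is well below the expected 0.62, so I'm checking.

Run:
```python
from h import *
t=cam('top');s=cam('side')
a=cv2.resize(t['color'][160:250,160:260],None,fx=4,fy=4,interpolation=cv2.INTER_CUBIC)
b=cv2.resize(s['color'][90:190,240:340],None,fx=4,fy=4,interpolation=cv2.INTER_CUBIC)
o=np.zeros((400,800,3),np.uint8);o[:360,:400]=a;o[:,400:]=b
cv2.imwrite('pics/c3.png',o)
q=read_state();print(q['position'],q['opening'],q['grasp_force'])
```

```text
[ 0.46035404 -0.02334174  0.01834469] 0.08177955284136283 0.6167659438045803
```

View pics/c3.png

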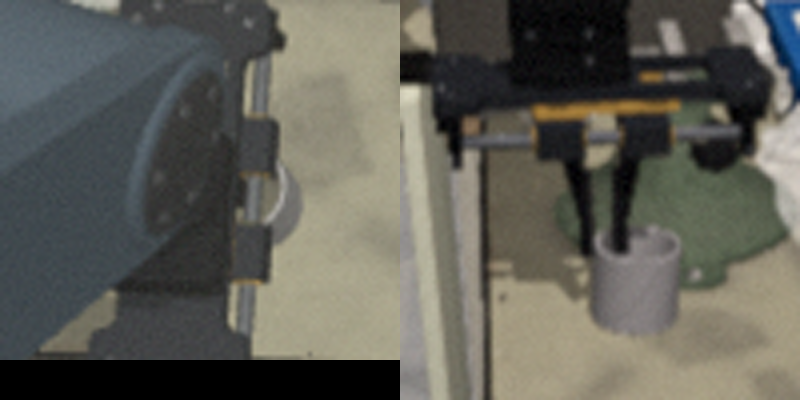

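Run:
```python
from h import *
t=cam('top');s=cam('side')
q=read_state();p=q['position'];print(p,q['opening'],q['force'])
print('tcp side',proj(s,[p,[.45,-.023,.018],[.45,-.023,.05],[.45,0.02,.018]]), 'ray286.7,153.7', atz(s,286.7,153.7,.018),atz(s,286.7,153.7,.05))
print('tcp top',proj(t,[p]))
print('ring rim now', atz(s,240+237/4,90+240/4,.05), 'bottom front', atz(s,240+237/4,90+331/4,0))
for d in(.0,.02,.04,.06):print(proj(t,[[p[0],p[1]+d,.1]]),proj(s,[[p[0],p[1]+d,.1]]))
cv2.imwrite('pics/c4.png',cv2.resize(s['color'][110:180,250:340],None,fx=8,fy=8,interpolation=cv2.INTER_CUBIC))
```

```text
[ 0.46066429 -0.0234463   0.01836537] 0.0295403556613853 [-1.03451461  1.08933253 -1.74210397]
tcp side [[291.11297526 162.41263184]
 [286.81071974 162.69020703]
 [286.35653287 151.02332846]
 [285.76106216 154.94786093]] ray286.7,153.7 [0.4528423  0.02688949 0.018     ] [ 0.44991994 -0.03768803  0.05      ]
tcp top [[221.1344519  215.92089451]]
ring rim now [ 0.48172954 -0.02093317  0.05      ] bottom front [ 0.4786558  -0.04535568  0.        ]
[[212.07260966 210.61376023]] [[290.11764371 131.83490377]]
[[202.41361781 210.29283225]] [[289.54252952 128.52723661]]
[[192.77103507 209.97173002]] [[288.98653432 125.32954494]]
[[183.14692406 209.65051887]] [[288.44872004 122.23643197]]
```

View pics/c4.png

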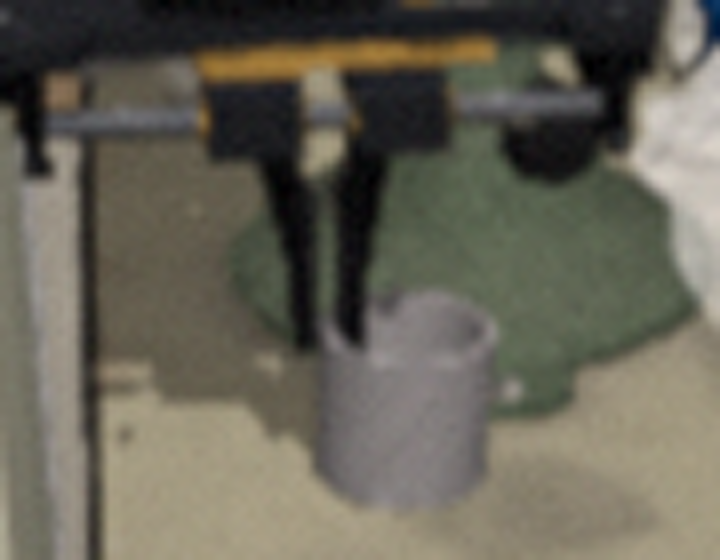

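The closed fingers are pinching the ring's near wall from above. The image also puts the fingertips about 24 mm higher than the state says. I'll test that against the first picture.

Run:
```python
from h import *
s=cam('side')
P=np.array([.258,.569,.193]);y=np.array([.413,.911,0])
for dz in(0,.025):print(dz,proj(s,[P+[0,0,dz]+y*.0435,P+[0,0,dz]-y*.0435]).round(1))
P=np.array([.462,-.0237,.084])
for dz in(0,.025):print(dz,proj(s,[P+[.0435,0,dz],P+[-.0435,0,dz]]).round(1))
im=cv2.imread('pics/side1.png')[0:45,180:240]
cv2.imwrite('pics/c5.png',cv2.resize(im,None,fx=10,fy=10,interpolation=cv2.INTER_CUBIC))
q=read_state();print(q['time_s'],q['opening'],q['grasp_force'],np.round(q['joint_positions'],2),np.round(q['position'],4))
```

```text
0 [[223.9  37.2]
 [211.4  42.4]]
0.025 [[223.1  29.6]
 [210.4  34.4]]
0 [[308.9 137.2]
 [272.7 138.9]]
0.025 [[308.9 127.5]
 [272.1 129.1]]
4.775 0.023034674306417858 26.270451074524317 [-16.84  36.13 113.27  -0.    30.56 -16.94] [ 0.461  -0.0236  0.0184]
```

View pics/c5.png

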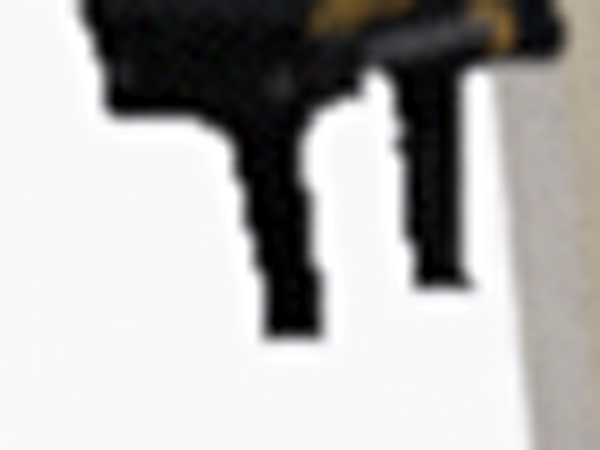

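The fingertips end at rows 33.5 and 28.6, against 42.4 and 37.2 predicted, so they sit about 26 mm higher than the reported TCP. That explains the far finger passing over the rim. I'll open slightly, rise clear, re-open and re-measure the ring.

Call:
jog_arm([
  [0,0,0],
  [0,0,0],
  [0,0,0],
  [0,0,0],
  [0,0,1],
  [0,0,3],
  [0,0,6],
  [0,0,8],
  [0,0,8],
  [0,6,10],
  [0,12,10],
  [0,12,10],
], turn=[0,0,0,0,0,0,0,0,0,0,0,0], grip=[0.85,0.85,0.85,0.85,0.85,0.85,0.85,0.5,0,0,0,0])

```text
time_s: 6.28
position: [0.4592, 0.1001, 0.1181]
tcp_rot: [[-0.008, 1.0, -0.001], [1.0, 0.008, 0.001], [0.001, -0.001, -1.0]]
force: [-1.1, -0.6, -0.1]
opening: 0.635
grasp_force: 0.0
```

Run:
```python
from h import *
t=cam('top');s=cam('side')
a=cv2.resize(t['color'][190:240,190:250],None,fx=6,fy=6,interpolation=cv2.INTER_CUBIC)
b=cv2.resize(s['color'][90:190,260:330],None,fx=6,fy=6,interpolation=cv2.INTER_CUBIC)
o=np.zeros((600,800,3),np.uint8);o[:300,:360]=a;o[:,380:]=b
cv2.imwrite('pics/c6.png',o)
q=read_state();print(q['position'],q['opening'],q['time_s'])
print(proj(s,[q['position']]),proj(t,[q['position']]))
```

```text
[0.45991392 0.09706381 0.11792421] 0.7234662391944733 6.375
[[286.39666578 106.89262923]] [[150.57102768 207.68920759]]
```

View pics/c6.png

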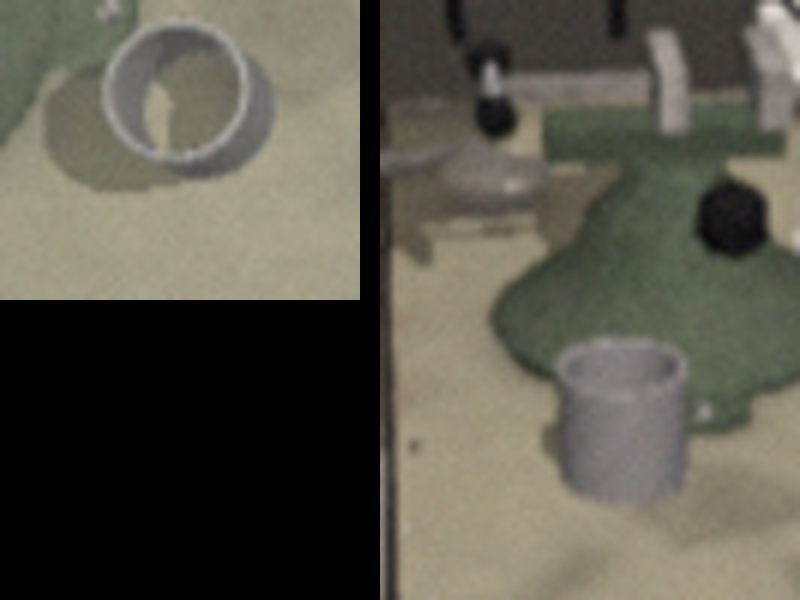

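The ring is now at (219.0,204.9) top and (299.8,150.8) side, upright. The fingertips are at row ≈96 against 107 predicted, which confirms the vertical offset.

Run:
```python
from h import *
t=cam('top');s=cam('side')
print('ring',atz(t,219,204.9,.05),atz(s,299.8,150.8,.05),tri([(t,219,204.9),(s,299.8,150.8)]))
print('lug',atz(t,212.5,200,.01),atz(t,210,202,.01))
p=np.array(read_state()['position'])
for d in(.02,.025,.03,.035):print(d,proj(s,[p+[-.036,0,d]]))
f=cv2.cvtColor(s['color'],cv2.COLOR_BGR2GRAY)[80:110,265:310]
print([(80+np.where(f[:,j]<45)[0].max(initial=-80)) for j in range(45)])
print(read_state()['position'],read_state()['opening'])
```

```text
ring [ 0.48088046 -0.02455425  0.05      ] [ 0.48267194 -0.0255164   0.05      ] [ 0.481889   -0.02435157  0.04929633]
lug [0.49810549 0.00118504 0.01      ] [0.49323142 0.00661613 0.01      ]
0.02 [[272.26411367 100.06774729]]
0.025 [[272.15869836  98.16404057]]
0.03 [[272.05273465  96.25047523]]
0.035 [[271.94621823  94.32697412]]
[np.int64(0), np.int64(0), np.int64(81), np.int64(84), np.int64(88), np.int64(96), np.int64(96), np.int64(96), np.int64(0), np.int64(100), np.int64(102), np.int64(109), np.int64(109), np.int64(109), np.int64(109), np.int64(109), np.int64(109), np.int64(0), np.int64(0), np.int64(0), np.int64(0), np.int64(0), np.int64(0), np.int64(0), np.int64(0), np.int64(0), np.int64(0), np.int64(0), np.int64(0), np.int64(0), np.int64(0), np.int64(0), np.int64(0), np.int64(0), np.int64(92), np.int64(95), np.int64(95), np.int64(95), np.int64(87), np.int64(82), np.int64(0), np.int64(0), np.int64(0), np.int64(0), np.int64(0)]
[0.460379   0.09571112 0.11799386] 0.8152373561483357
```

Call:
jog_arm([
  [1,-5,0],
  [2.1,-10,0],
  [2.1,-12.1,0],
  [2.1,-12.1,0],
  [2.1,-12.1,-4],
  [2.1,-12.1,-7],
  [2.1,-12.1,-9],
  [2.1,-12.1,-10.5],
  [2.1,-12.1,-11.5],
  [2.1,-12.1,-12.5],
  [2.1,-12.1,-12.5],
  [2.1,-12.1,-12.5],
], turn=[-7,-14,-20,-20,-20,-20,-20,-20,-20,-20,-20,-20], grip=[0,0,0,0,0,0,0,0,0,0,0,0])

```text
time_s: 7.98
position: [0.482, -0.0245, -0.0061]
tcp_rot: [[0.34, 0.94, 0.001], [0.94, -0.34, -0.0], [0.0, 0.001, -1.0]]
force: [0.2, 0.2, -0.6]
opening: 1.002
grasp_force: 0.0
```

The reported TCP is below the worktop with no contact force, which confirms the offset. Close.

Call:
jog_arm([
  [0,0,0],
  [0,0,0],
  [0,0,0],
  [0,0,0],
  [0,0,0],
  [0,0,0],
  [0,0,0],
  [0,0,0],
  [0,0,0],
  [0,0,0],
], turn=[0,0,0,0,0,0,0,0,0,0], grip=[0.3,0.5,1,1,1,1,1,1,1,1])

```text
time_s: 9.22
position: [0.4819, -0.0245, -0.0064]
tcp_rot: [[0.34, 0.94, 0.001], [0.94, -0.34, -0.0], [0.0, 0.001, -1.0]]
force: [1.4, -0.5, 2.3]
opening: 0.613
grasp_force: 30.0
```

Call:
jog_arm([
  [0,0,2],
  [0,0,5],
  [0,0,8],
  [0,-4,8],
  [0,-8,8],
  [0,-12,8],
  [0.3,-16,8],
  [0.3,-19,8],
  [0.3,-20.9,8],
  [0.3,-20.9,8],
  [0.3,-20.9,8],
], turn=[0,0,0,0,0,0,0,0,0,0,0], grip=[1,1,1,1,1,1,1,1,1,1,1])

```text
time_s: 10.6
position: [0.4838, -0.2318, 0.0732]
tcp_rot: [[0.34, 0.94, -0.002], [0.94, -0.34, 0.002], [0.001, -0.002, -1.0]]
force: [-0.1, 0.7, -1.4]
opening: 0.617
grasp_force: 30.0
```

Run:
```python
from h import *
t=cam('top');s=cam('side')
a=cv2.resize(t['color'][180:240,270:350],None,fx=5,fy=5,interpolation=cv2.INTER_CUBIC)
b=cv2.resize(s['color'][130:230,275:345],None,fx=5,fy=5,interpolation=cv2.INTER_CUBIC)
o=np.zeros((500,800,3),np.uint8);o[:300,:400]=a;o[:,420:770]=b
cv2.imwrite('pics/c7.png',o)
q=read_state();print(q['position'],q['opening'],q['time_s'])
```

```text
[ 0.48413966 -0.23173465  0.07338968] 0.6208332217945745 10.7
```

View pics/c7.png

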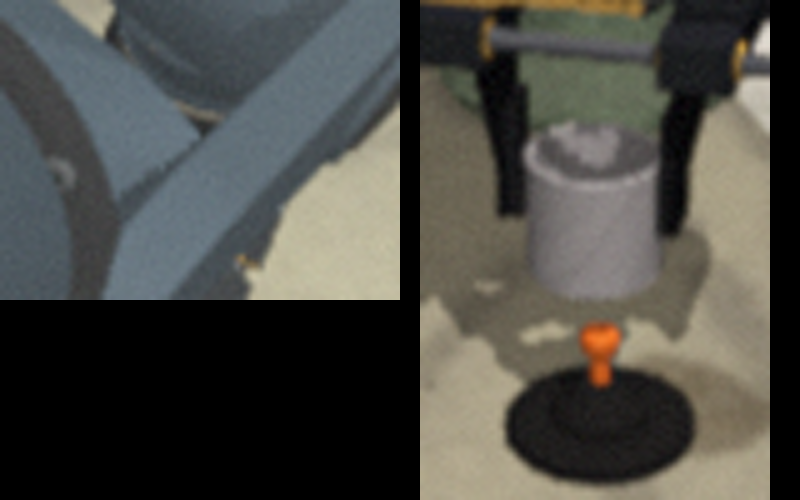

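In the side view the ring hangs upright, with its rim centre at crop (592,155) and lowest front edge at (595,298). It sits above the former, whose flange centre is (600,424) with the crown at (601,340). The top view is blocked by the arm.

Run:
```python
from h import *
s=cam('side')
P=lambda X,Y:(275+(X-420)/5-.4,130+Y/5-.4)
print('rim',atz(s,*P(592,155),.1298)); b=atz(s,*P(595,298),.0798); print('bottom front',b)
for z in (.0798,.1298):
    q=proj(s,circ(.4845,-.234,z,.027)); print(z,q.min(0),q.max(0))
print('obs bottom/side extents',P(527,298),P(662,298),'rim',P(523,122),P(662,188))
print('flange',atz(s,*P(600,424),.0075),'crown tip top',atz(s,*P(601,326),.05))
```

```text
rim [ 0.48314776 -0.23311873  0.1298    ]
bottom front [ 0.48153765 -0.25616584  0.0798    ]
0.0798 [296.20884395 176.57655163] [323.50731418 190.45570175]
0.1298 [295.62584367 154.4429223 ] [323.86590651 167.48890316]
obs bottom/side extents (296.0, 189.2) (323.0, 189.2) rim (295.20000000000005, 154.0) (323.0, 167.2)
flange [ 0.48529922 -0.23779026  0.0075    ] crown tip top [ 0.48677942 -0.22947218  0.05      ]
```

Call:
jog_arm([
  [0.15,-0.25,0],
  [0.15,-0.25,-1.5],
  [0.15,-0.25,-3],
  [0.15,-0.25,-4],
  [0.15,-0.25,-5],
  [0.15,-0.25,-5.6],
  [0.15,-0.25,-6],
  [0.15,-0.25,-6.3],
  [0.15,-0.25,-6.5],
  [0.15,-0.25,-6.7],
  [0.15,-0.25,-6.8],
  [0.15,-0.25,-6.8],
], turn=[0,0,0,0,0,0,0,0,0,0,0,0], grip=[1,1,1,1,1,1,1,1,1,1,1,1])

```text
time_s: 12.25
position: [0.4862, -0.2359, 0.0056]
tcp_rot: [[0.34, 0.94, 0.0], [0.94, -0.34, -0.0], [-0.0, 0.0, -1.0]]
force: [0.3, 0.6, -1.3]
opening: 0.621
grasp_force: 30.0
```

Call:
jog_arm([
  [0,0,-0.1],
  [0,0,-0.2],
  [0,0,-0.3],
  [0,0,-0.3],
  [0,0,-0.4],
  [0,0,-0.4],
], turn=[0,0,0,0,0,0], grip=[1,1,1,1,1,1])

```text
time_s: 13.0
position: [0.4862, -0.2359, 0.0017]
tcp_rot: [[0.34, 0.94, 0.0], [0.94, -0.34, -0.0], [-0.0, 0.0, -1.0]]
force: [-0.3, 0.2, -0.8]
opening: 0.624
grasp_force: 30.0
```

Call:
jog_arm([
  [0,0,-0.05],
  [0,0,-0.1],
  [0,0,-0.15],
  [0,0,-0.15],
], turn=[0,0,0,0], grip=[1,1,1,1])

```text
time_s: 13.5
position: [0.4863, -0.236, 0.0016]
tcp_rot: [[0.34, 0.94, 0.001], [0.94, -0.34, -0.001], [-0.0, 0.001, -1.0]]
force: [-2.3, 1.6, 10.8]
opening: 0.62
grasp_force: 30.0
```

Contact (10.8 N) comes at exactly the expected seating height. Release and rise.

Call:
jog_arm([
  [0,0,0.1],
  [0,0,0.1],
  [0,0,0.1],
  [0,0,0.1],
  [0,0,0.1],
  [0,0,0.1],
  [0,0,2],
  [0,0,5],
  [0,0,9],
  [0,6,12],
  [0,12,12],
  [0,18,12],
], turn=[0,0,0,0,0,0,0,0,0,0,0,0], grip=[0.3,0.2,0.1,0,0,0,0,0,0,0,0,0])

```text
time_s: 15.0
position: [0.4864, -0.0546, 0.1208]
tcp_rot: [[0.342, 0.94, 0.002], [0.94, -0.342, -0.0], [0.0, 0.002, -1.0]]
force: [0.6, -0.0, -0.4]
opening: 1.004
grasp_force: 0.0
```

Run:
```python
from h import *
t=cam('top');s=cam('side')
a=cv2.resize(t['color'][180:240,270:350],None,fx=5,fy=5,interpolation=cv2.INTER_CUBIC)
b=cv2.resize(s['color'][150:230,275:345],None,fx=5,fy=5,interpolation=cv2.INTER_CUBIC)
o=np.zeros((400,800,3),np.uint8);o[:300,:400]=a;o[:,420:770]=b
cv2.imwrite('pics/c8.png',o)
q=read_state();print(q['position'],q['opening'],q['time_s'],q['grasp_force'])
```

```text
[ 0.48367348 -0.05000513  0.12006007] 0.9986583795220613 15.1 0.0
```

View pics/c8.png

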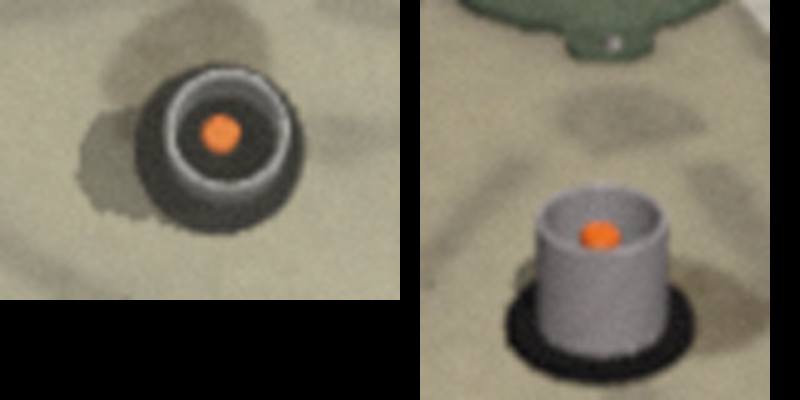

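The open ring stands upright round the pattern, rim on the flange. Its top centre is at crop (228,128), with the crown at (221,133), and in the side view it is centred on the flange. The gripper is clear.

```bash
python3 -c "
from rig import *
print(hand_in())"
```

```text
the job is handed in; nothing more can be done
None
```

The open ring is seated upright over the crown pattern with its rim on the former's flange, released, and the job is handed in at about 15 s. The first grasp missed and slid the ring about 2 cm because the fingertips sit about 27 mm higher than the reported TCP; the second grasp held, and the filled ring was never approached.

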